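# Roll the setting bar flat side up and load two bag studs

## Task

The round setting bar has been left lying in its twin V-block with its flat turned away to the side. Roll the bar in the V-block until the flat with the two pockets faces straight up and lies level, then set the two brass studs from the wooden tray, one at a time, into the two pockets, head down and post up, one in each. Let go of everything with the bar still resting fully in both Vs, about midway along; leave the black stud standing in the tray and do not knock over or shift the jar.

Things in the scene. Friction and masses are not known exactly. Their poses are not given: they have to be found in the camera images.
- bar: Loose round bar, 40 mm in diameter, 224 mm long, about 0.65 kg: bright round ends, dark D-shaped middle 100 mm long with a brass-coloured flat 33 mm wide, 11 mm off the axis. Friction keeps it at the roll it is left. Origin: on its axis at mid-length. z along the axis, towards the robot's right; y is the flat's outward normal, at the start 0.6 to 1.3 rad off vertical, leaning away from the robot.
- bar_end_left (a point): On the bar's axis, in the middle of the end that overhangs the V-block at the robot's left. The overhang is 40 mm long, 40 mm in diameter, free all round (axis 75 mm above the bench): grip it across the diameter to turn the bar about its axis. A red line on the end face points towards the flat's side.
- bar_end_right (a point): The same point of the like overhanging end at the robot's right; 184 mm from the left one.
- vblock: Fixed green twin V-block: base plate 100 mm wide, 150 mm long, 14 mm thick, with two 90-degree Vs, each 20 mm thick, 64 mm wide, 68 mm tall, centred 62 mm either side of the middle. A seated bar's axis is 75 mm above the bench. Origin: centre of the base's underside, on the bench. y up, z along the seated bar towards the robot's right, x across.
- pocket_a (a point): Centre of the floor of one pocket of the bar; the pocket is round, 24 mm across, 6 mm deep from the flat, 26 mm from the middle of the bar. Axes as the bar's.
- pocket_b (a point): Centre of the floor of the bar's other pocket, 52 mm from the first. Axes as the bar's.
- tray: Fixed wooden tray block 70 mm (its x) by 160 mm (its y) by 18 mm tall, with a row of three pockets along its y, 50 mm apart, the middle one at the centre; each 25 mm across and 6 mm deep. Origin: centre of the underside, on the bench; z up.
- stud_a: Brass bag stud standing head down in one of the tray's pockets: round head 20 mm across, 8 mm thick, underside bevelled to 12 mm across; round post 9 mm across rising 18 mm above the head; 26 mm tall, 30 g. Origin: centre of the head's underside; z up along the post. To be loaded.
- stud_b: Brass bag stud standing head down in one of the tray's pockets: round head 20 mm across, 8 mm thick, underside bevelled to 12 mm across; round post 9 mm across rising 18 mm above the head; 26 mm tall, 30 g. Origin: centre of the head's underside; z up along the post. To be loaded.
- stud_dark: Black bag stud standing head down in one of the tray's pockets: round head 20 mm across, 8 mm thick, underside bevelled to 12 mm across; round post 9 mm across rising 18 mm above the head; 26 mm tall, 30 g. Origin: centre of the head's underside; z up along the post. Stays in the tray.
- dye_jar: Amber glass jar with a black cap, 48 mm in diameter, 65 mm tall, loose on the bench beyond the tray and the V-block. Origin: centre of its underside; z up. Leave alone.

How it is judged (in metres and radians):
On the way, in this order (a step that is already met when the one before it is completed fails the run):
1. the bar lies in both Vs with its flat facing up (angle between bar's own y axis and vertical below 0.16 rad and x of bar in the frame of vblock between -0.003 and 0.003 m and y of bar in the frame of vblock between 0.072 and 0.078 m and z of bar in the frame of vblock between -0.03 and 0.03 m and angle between the z axis of bar and the z axis of vblock, either way round below 0.04 rad), for 0.2 s.
2. one brass stud sits head down in a pocket of the bar, the flat still up (all of step 1 and ((distance between stud_a and pocket_a below 0.0045 m and angle between stud_a's own z axis and vertical below 0.25 rad) or (distance between stud_a and pocket_b below 0.0045 m and angle between stud_a's own z axis and vertical below 0.25 rad) or (distance between stud_b and pocket_a below 0.0045 m and angle between stud_b's own z axis and vertical below 0.25 rad) or (distance between stud_b and pocket_b below 0.0045 m and angle between stud_b's own z axis and vertical below 0.25 rad))), for 0.2 s.
At the end, for the whole second after the job is handed in: The bar rests in both Vs (axis within 3 mm of its seat, within 30 mm of the middle lengthways) with its flat within 0.16 rad of level; each pocket holds one brass stud, head down on the pocket floor (within 4.5 mm of its centre) and leaning less than 0.25 rad; all released and at rest (all of step 1 and (((distance between stud_a and pocket_a below 0.0045 m and angle between stud_a's own z axis and vertical below 0.25 rad) and (distance between stud_b and pocket_b below 0.0045 m and angle between stud_b's own z axis and vertical below 0.25 rad)) or ((distance between stud_a and pocket_b below 0.0045 m and angle between stud_a's own z axis and vertical below 0.25 rad) and (distance between stud_b and pocket_a below 0.0045 m and angle between stud_b's own z axis and vertical below 0.25 rad))) and linear speed of each of bar, stud_a, stud_b below 0.02 m/s); the robot touches nothing.
It fails at once if the black stud is taken from or knocked out of its place in the tray (distance of stud_dark from where it was at the start of the episode above 0.015 m).
It fails at once if the jar is shifted more than 40 mm or knocked over (distance of dye_jar from where it was at the start of the episode above 0.04 m or angle between dye_jar's own z axis and vertical above 0.5 rad).
It also fails if it takes over 72 s, if anything falls off the work surface, if the arm or the gripper's body presses on something with over 40 N, if the wrist force passes 120 N, or if a joint passes its speed limit or range.

## Robot

A 6-joint arm with a two-finger parallel gripper is mounted at the origin on the work surface. World frame = base frame: x ahead of the robot, y to its left, z up, the work surface at z = 0. Lengths are in mm, angles in rad, forces in N, time in s.
With the tool pointing down it reaches from about 275 to 1000 mm from the base axis. Payload 8.4 kg.
Tool frame: the origin (TCP) lies on the mounting face of the last link; the fingertips stand 173 mm ahead of it and the grasp point (between the pads) lies 155 mm ahead of it; z points along the fingers, y is the line along which they close (so a half turn about z gives the same grasp; the last joint's range is limited). The gripper opens to 85 mm and grips with 20 to 120 N. Pads are 22 mm wide; open, the fingers measure 114 mm over their backs; the gripper's body (76 mm by 85 mm) begins 54 mm behind the grasp point. The pads swing forward as they close: fully open they stand 13 mm farther back than shut.
Start: joints at [-1.31, 0.353, 1.633, -0, 1.155, -0.002], TCP at [162.365, -603.546, 404.681] pointing down, gripper open.
Joint ranges: [-2.63, 2.63], [-0.92, 2.1], [0.06, 2.66], [-1.3, 4.44], [0, 2.69], [-3.02, 3.02]. Speed limits (rad/s): [2.22, 2.22, 2.79, 3.14, 3.14, 3.14].

## Interface

Orientations are given as [roll, pitch, yaw] about the fixed x, y, z axes, in that order (R = Rz(yaw) Ry(pitch) Rx(roll)).
In Python, from rig import r gives the robot as it stands.
- The arm moves only by the tool apply_moves, never from a script. Its argument "deltas" is a list of rows, each an object with "claw": the gripper command: -1 is fully open, 1 is shut, values between are in proportion; "delta_pos": the shift along the tool's x, y, z in cm, a list of three; "yaw": the turn about the tool's z in rad. In form: [{"claw": claw, "delta_pos": [tx, ty, tz], "yaw": yaw}, ...]. A call has 1 to 8 rows; each row shifts and turns the commanded pose from where the row before left it, along the tool's axes as they then stand; what a row does not reach is not made up. A row lasts 1/8 s, in which the tool goes at most 62.5 mm and 10.7 degrees, less where a joint would pass 70% of its speed; a pose out of reach is approached as far as the arm can. A call with a gripper value outside its range is refused whole. The fingers move at their own pace and stop on an object; "grip_force" is the grip in N (left out, the last holds). Time passes only in rows, so rows that do not move let the fingers close. It gives the time, the measured TCP pose, the force, the opening and the grip force at its end, in the units of the state.
- r.sense(): the state, without advancing time (a new reading comes with each control period).
- r.grab_frame(name): name is "scene" or "top" or "wrist"; returns a dict with "img" (480x640x3 uint8, blue, green, red), "z_map" (480x640 float32, mm along the optical axis (not along the pixel's ray), 0 where there is no reading), "fx", "fy", "cx", "cy" (pixels), "dist" ([k1, k2, p1, p2, k3] as OpenCV has them; the pictures are not rectified), "eye" and "rotation" of the camera in the world; the wrist camera has in their place "T_tool_cam" (4x4, takes a point from camera to tool coordinates, whose origin is the TCP and whose axes are the flange's). Camera axes: x right, y up, looking along -z (the intrinsics and any distortion apply to the point x, -y, -z); pixel columns grow to the right and rows downward; lengths in mm; the calibration is good to about 2 mm. A picture is of the moment at which its call begins: read the wrist's pose just before it.
- r.sign_off(): hands the job in; it is judged then, once.
The state is a dict: "clock": time; "qpos": joint angles; "qvel": joint speeds; "joint_efforts": joint torques, N m; "eef_pos": TCP position; "tcp_rot": TCP orientation; "contact_force": force on the tool from outside, world axes, zero at the start; "wrist_torque": the same for the moment, N m; "opening": opening from 0.0 (shut) to 1.0 (fully open); "grasp_force": force on a finger pad.
Only numpy, scipy, OpenCV 4.12 (cv2) and the standard library are available. Lean on these libraries where they do the work, as an engineer would, in place of code of your own. Each camera call takes 0.05 s, during which the arm holds its last target. There are 200 camera calls.

## Working session

There is one attempt and no reset: what is moved stays moved. The work goes in short steps, Python scripts to look and compute and a tool call to move; the robot and the scene stay as the last step left them, time stands still between calls to the robot, and variables do not carry over. Pictures are saved under pics/ and viewed, at most 10 in all, crops included, and the job is handed in when it is done.

Besides the shell and the picture viewer there is one more tool, called as name(argument=value, ...), one argument or row to a line, values as JSON. apply_moves: Moves the arm, as the interface text tells. Its arguments: {"type":"object","properties":{"deltas":{"type":"array"},"grip_force":{"type":"number"}},"required":["deltas"]}

```bash
mkdir -p pics; ls; cat > h.py <<'E'
import numpy as np, cv2
from rig import r
from scipy.spatial.transform import Rotation as R
def cam(f, s=None):
    if 'T_tool_cam' in f:
        T=np.eye(4); T[:3,:3]=R.from_euler('xyz',s['tcp_rot']).as_matrix(); T[:3,3]=s['eef_pos']
        C=T@np.array(f['T_tool_cam']); return C[:3,3],C[:3,:3]
    return np.array(f['eye']),np.array(f['rotation']).reshape(3,3)
def rays(f,uv):
    K=np.array([[f['fx'],0,f['cx']],[0,f['fy'],f['cy']],[0,0,1.]])
    p=cv2.undistortPoints(np.array(uv,float).reshape(-1,1,2),K,np.array(f['dist'],float)).reshape(-1,2)
    return np.c_[p[:,0],-p[:,1],-np.ones(len(p))]
def onplane(f,uv,z,s=None):
    e,M=cam(f,s); d=rays(f,uv)@M.T
    return e+d*((z-e[2])/d[:,2])[:,None]
def bydepth(f,uv,s=None):
    e,M=cam(f,s); uv=np.array(uv).reshape(-1,2).astype(int); z=f['z_map'][uv[:,1],uv[:,0]]
    return e+(rays(f,uv)*z[:,None])@M.T
E
python3 - <<'E'
from h import *
s=r.sense(); print(s)
for n in ('scene','top'):
    f=r.grab_frame(n); cv2.imwrite(f'pics/{n}0.png',f['img']); e,M=cam(f); print(n,e,M.round(3).tolist(),f['fx'],f['dist'],(f['z_map']>0).mean())
E
```

```text
pics
{'clock': 0.0, 'qpos': array([-1.31041795e+00,  3.53649980e-01,  1.63411874e+00, -8.03874971e-06,
        1.15520356e+00, -2.39244215e-03]), 'qvel': array([-4.94554317e-04, -9.90979227e-04,  5.31024562e-04, -1.71764450e-03,
       -2.29738077e-03,  2.16833239e-05]), 'joint_efforts': array([-3.03422952e-03, -6.05251908e+01, -3.42075706e+01, -2.58837235e-04,
        9.29475093e-03, -3.21496873e-05]), 'eef_pos': array([ 162.29265847, -603.32391541,  403.96696104]), 'tcp_rot': array([-3.14021302e+00,  4.04930242e-06,  2.62774073e-01]), 'contact_force': array([0.20794556, 0.45020219, 0.61983477]), 'wrist_torque': array([ 0.01019504, -0.00221631,  0.00192037]), 'grasp_force': 0.0, 'opening': 1.0001304793862824}Traceback (most recent call last):
  File "<stdin>", line 4, in <module>
  File "h.py", line 8, in cam
    return np.array(f['eye']),np.array(f['rotation']).reshape(3,3)
                              ~~~~~~~~~~~~~~~~~~~~~~~~~~~~~~~^^^^^
ValueError: cannot reshape array of size 3 into shape (3,3)
```

```bash
sed -i "s/np.array(f\['rotation'\]).reshape(3,3)/R.from_euler('xyz',f['rotation']).as_matrix()/" h.py
python3 - <<'E'
from h import *
for n in ('scene','top'):
    f=r.grab_frame(n); cv2.imwrite(f'pics/{n}0.png',f['img']); e,M=cam(f); print(n,e,M.round(3).tolist(),f['fx'],f['dist'],(f['z_map']>0).mean())
E
```

```text
scene [ 774.52513877 -368.41603444  774.69720218] [[0.891, -0.394, 0.224], [0.453, 0.772, -0.445], [0.003, 0.498, 0.867]] 499.3931799346968 [0.02050806 0.         0.         0.         0.        ] 0.995888671875
top [ 459.93190041    4.87659006 1095.53611043] [[-0.021, 0.995, -0.098], [-1.0, -0.019, 0.017], [0.015, 0.098, 0.995]] 607.8431251388752 [-0.10416546  0.          0.          0.          0.        ] 0.9960221354166666
```

View pics/scene0.png

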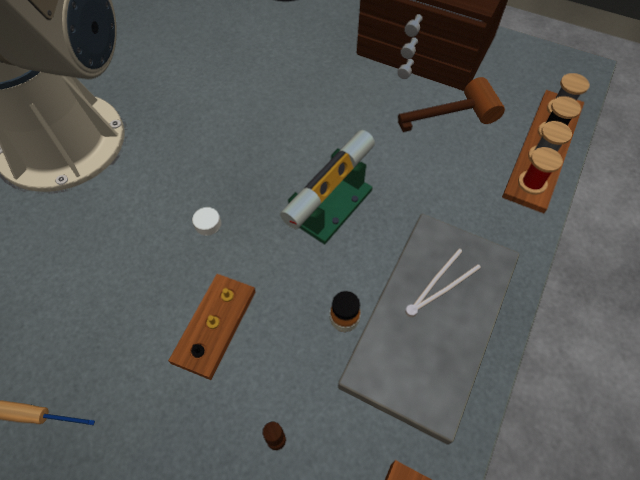

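View pics/top0.png

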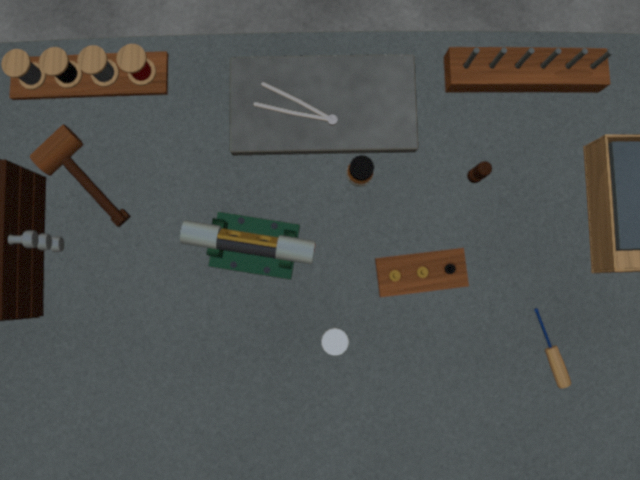

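Scene view: bar ends at about (360,145) and (298,208), brass studs at (227,294) and (213,321), black stud at (197,350), jar at (345,310). Top view: bar from (182,233) to (313,250), brass studs at (395,275) and (422,272), black stud at (450,268), jar at (361,170).

```bash
cat > m.py <<'E'
from h import *
for n,box in (('scene',(270,110,400,250)),('top',(165,200,330,290))):
    f=r.grab_frame(n); vv,uu=np.mgrid[box[1]:box[3],box[0]:box[2]]; uv=np.c_[uu.ravel(),vv.ravel()]
    P=bydepth(f,uv); c=cv2.cvtColor(f['img'],cv2.COLOR_BGR2HSV)[uv[:,1],uv[:,0]].astype(int)
    end=(c[:,1]<60)&(c[:,2]>110)&(P[:,2]>60)&(P[:,2]<115); br=(c[:,0]>12)&(c[:,0]<32)&(c[:,1]>120)&(c[:,2]>80)&(P[:,2]>55)
    E=P[end]; print(n,end.sum(),br.sum(), 'zmax',np.percentile(E[:,2],[50,90,98]))
    # axis: rectangle of the ends in plan
    m=cv2.minAreaRect(E[:,:2].astype(np.float32)); print(' ends rect',m)
    B=P[br]; B0=np.median(B,0); ok=np.ones(len(B),bool)
    for _ in range(5):
        q=B[ok].mean(0); n_=np.linalg.svd(B[ok]-q,full_matrices=False)[2][2]; n_*=np.sign(n_[2]); ok=abs((B-q)@n_)<1.5
    print(' flat n',n_,'c',q,'angle',np.arccos(n_[2]),ok.sum())
f=r.grab_frame('top'); h=cv2.cvtColor(f['img'],cv2.COLOR_BGR2HSV)
for u,v in ((395,275),(422,272),(450,268)):
    k=h[v-12:v+12,u-12:u+12]; m=((k[...,0]>18)&(k[...,0]<35)&(k[...,1]>100)&(k[...,2]>70)) if u<440 else (k[...,2]<45)
    y,x=np.nonzero(m); p=(x.mean()+u-12,y.mean()+v-12); print(p,m.sum(),onplane(f,[p],20)[0])
print('jar',onplane(f,[(361,168)],65))
k=h[240:305,365:480]; m=((k[...,0]<18)&(k[...,1]>80)).astype(np.uint8); c=max(cv2.findContours(m,0,2)[0],key=cv2.contourArea)
b=cv2.boxPoints(cv2.minAreaRect(c))+[365,240]; print('tray',onplane(f,b,18).round(1).tolist())
E
python3 m.py
```

```text
scene 1189 684 zmax [91.82102089 94.59104608 95.99762595]
 ends rect ((544.8160400390625, 111.81229400634766), (225.06729125976562, 37.44474792480469), 79.96089935302734)
 flat n [ 0.98062262 -0.16313397  0.10847388] c [553.22533214 112.30741057  80.56710844] angle 1.4621085846427564 143
top 1285 554 zmax [92.30587353 95.2658768  96.7850124 ]
 ends rect ((545.2470092773438, 113.44004821777344), (222.6075897216797, 31.17889404296875), 79.87541961669922)
 flat n [ 0.88766143 -0.16241978  0.43090255] c [552.90776782 114.20991988  81.86271033] angle 1.1253036174957016 337
(np.float64(394.56043956043953), np.float64(275.1978021978022)) 91 [ 484.93411545 -139.9292746    20.        ]
(np.float64(422.03125), np.float64(271.9479166666667)) 96 [ 489.59534909 -189.16600694   20.        ]
(np.float64(449.5769230769231), np.float64(268.28205128205127)) 78 [ 494.98513063 -238.911193     20.        ]
jar [[669.60859776 -81.78600497  65.        ]]
tray [[516.3, -105.6, 18.0], [532.2, -266.4, 18.0], [462.5, -272.1, 18.0], [447.3, -112.0, 18.0]]
```

apply_moves(
  deltas=[
    {"claw": 1, "delta_pos": [3.97, -4.23, 0], "yaw": 0},
    {"claw": 1, "delta_pos": [3.97, -4.23, 0], "yaw": 0},
    {"claw": 1, "delta_pos": [3.97, -4.23, 0], "yaw": 0},
    {"claw": 1, "delta_pos": [3.97, -4.23, 0], "yaw": 0},
    {"claw": 1, "delta_pos": [3.97, -4.23, 0], "yaw": 0},
    {"claw": 1, "delta_pos": [3.97, -4.23, 0], "yaw": 0},
    {"claw": 1, "delta_pos": [3.97, -4.23, 0], "yaw": 0},
    {"claw": 1, "delta_pos": [3.97, -4.23, 0], "yaw": 0},
  ],
)

```text
clock: 1.3
eef_pos: [381.7, -192.6, 405.0]
tcp_rot: [3.141, -0.001, 0.263]
contact_force: [1.8, -0.5, -0.7]
opening: 0.0
grasp_force: 0.0
```

apply_moves(
  deltas=[
    {"claw": 1, "delta_pos": [3.97, -4.23, 0], "yaw": 0},
    {"claw": 1, "delta_pos": [3.97, -4.23, 0], "yaw": 0},
    {"claw": 1, "delta_pos": [3.97, -4.23, 0], "yaw": 0},
    {"claw": 1, "delta_pos": [3.97, -4.23, 0], "yaw": 0},
    {"claw": 1, "delta_pos": [3.97, -4.23, 0], "yaw": 0},
    {"claw": 1, "delta_pos": [3.97, -4.23, 0], "yaw": -0.15},
    {"claw": 1, "delta_pos": [0, 0, 0], "yaw": -0.18},
    {"claw": 1, "delta_pos": [0, 0, 0], "yaw": -0.18},
  ],
)

```text
clock: 2.3
eef_pos: [545.4, 113.7, 404.4]
tcp_rot: [-3.141, 0.0, 0.78]
contact_force: [-0.4, 0.6, 0.1]
opening: 0.002
grasp_force: 0.0
```

apply_moves(
  deltas=[
    {"claw": 1, "delta_pos": [0, 0, 0], "yaw": -0.18},
    {"claw": 1, "delta_pos": [0, 0, 0], "yaw": -0.18},
    {"claw": 1, "delta_pos": [0, 0, 0], "yaw": -0.18},
    {"claw": 1, "delta_pos": [0, 0, 0], "yaw": -0.083},
    {"claw": 1, "delta_pos": [0, 0, 0], "yaw": 0},
  ],
)

```text
clock: 2.92
eef_pos: [545.2, 112.7, 404.7]
tcp_rot: [-3.142, -0.0, 1.395]
contact_force: [0.1, 0.2, 0.0]
opening: 0.001
grasp_force: 0.0
```

```bash
python3 - <<'E'
from h import *
s=r.sense(); print(s['clock'],s['eef_pos'],s['tcp_rot'],s['qpos'])
f=r.grab_frame('wrist'); cv2.imwrite('pics/w1.png',f['img']); print(np.array(f['T_tool_cam']).round(2).tolist()); print(f['fx'],f['dist'],cam(f,s))
E
```

```text
2.925 [545.20910315 112.72255831 404.69663804] [-3.14158623e+00 -1.97895030e-05  1.39514100e+00] [2.01177879e-01 2.47375537e-01 1.78089703e+00 2.31466113e-05
 1.11331878e+00 3.76822986e-01]
[[0.0, 0.96, 0.28, 71.52], [1.0, -0.0, 0.0, -1.57], [0.0, 0.28, -0.96, 31.26], [0.0, 0.0, 0.0, 1.0]]
423.28410706385563 [-0.02003688  0.          0.          0.          0.        ] (array([556.16207746, 183.4127449 , 373.43335913]), array([[ 9.84726922e-01,  1.67063268e-01,  4.90178844e-02],
       [-1.74104807e-01,  9.45916394e-01,  2.73732885e-01],
       [-6.36110109e-04, -2.78086390e-01,  9.60555857e-01]]))
```

View pics/w1.png

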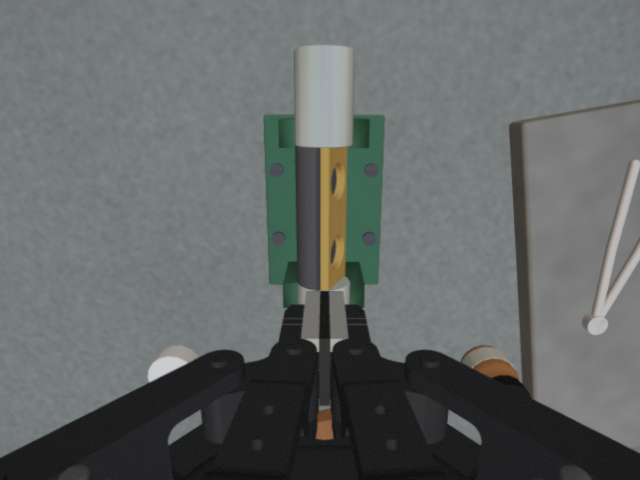

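Wrist view: bar vertical in the picture, silhouette columns 297–354, brass flat columns 320–346 with pockets at (338,181) and (338,250); far bar end at row 47.

```bash
cat > flat.py <<'E'
from h import *
s=r.sense(); f=r.grab_frame('wrist'); a=np.array([0.985*np.cos(0),-.174,0]); a/=np.linalg.norm(a); d=np.array([.174,.985,0])
O=np.array([545,113,75.])
for row in (150,155,212,216,220):
    uv=np.c_[np.arange(290,362,3),np.full(24,row)]; P=bydepth(f,uv,s)-O
    print(row,[(round(float(p@a),1),round(float(p[2]),1)) for p in P])
    print('   along',(P@d)[10])
for uv in ((323,47),): print('end', (onplane(f,[uv],95,s)-O)@d)
rows=bydepth(f,np.c_[np.full(15,324),np.arange(60,135,5)],s)-O; print('round top z',rows[:,2].round(1), )
for row in (70,90,110):
    uv=np.c_[np.arange(290,362,3),np.full(24,row)]; P=bydepth(f,uv,s)-O; P=P[P[:,2]>2]; x=P@a; z=P[:,2]
    A=np.c_[2*x,2*z,np.ones(len(x))]; c=np.linalg.lstsq(A,x**2+z**2,rcond=None)[0]; print('circle',c[:2],np.sqrt(c[2]+c[0]**2+c[1]**2))
E
python3 flat.py
```

```text
150 [(-30.0, -61.0), (-27.4, -60.0), (-20.5, 6.7), (-18.3, 9.8), (-16.0, 14.0), (-14.0, 15.3), (-12.0, 17.0), (-10.0, 17.8), (-8.0, 17.9), (-6.0, 18.8), (-4.1, 17.6), (-2.1, 17.4), (-0.2, 16.9), (1.8, 18.3), (3.8, 13.9), (5.9, 9.4), (8.0, 5.0), (10.3, -0.8), (12.6, -5.1), (17.6, -61.2), (20.1, -61.5), (22.7, -61.7), (25.2, -62.4), (27.6, -61.0)]
   along 49.38466234979425
155 [(-30.2, -62.4), (-27.6, -61.5), (-20.5, 7.0), (-18.2, 11.3), (-16.1, 13.3), (-14.0, 15.8), (-12.0, 15.8), (-10.0, 17.8), (-8.0, 19.1), (-6.0, 19.4), (-4.1, 16.3), (-2.2, 16.6), (-0.2, 16.7), (1.8, 18.4), (3.8, 13.5), (5.9, 9.7), (8.1, 4.4), (10.3, -0.3), (12.7, -6.7), (17.7, -61.9), (20.2, -60.7), (22.7, -61.6), (25.3, -62.5), (27.8, -62.3)]
   along 46.04476173938123
212 [(-31.3, -61.9), (-28.7, -61.8), (-21.7, 1.6), (-19.1, 8.7), (-16.8, 11.4), (-14.6, 15.4), (-12.5, 15.9), (-10.4, 17.2), (-8.3, 18.3), (-6.3, 19.6), (-4.3, 17.7), (-2.2, 19.5), (-0.2, 19.6), (1.8, 19.0), (3.9, 14.2), (6.1, 8.7), (8.4, 3.7), (10.7, -1.6), (13.2, -6.9), (18.3, -60.4), (20.9, -61.2), (23.5, -61.1), (26.2, -61.5), (28.8, -61.5)]
 
[... 341 characters left out ...]
8), (26.3, -62.5), (29.0, -63.0)]
   along 5.329208913483919
220 [(-31.3, -60.4), (-28.7, -60.1), (-26.2, -61.8), (-19.1, 9.7), (-16.9, 11.7), (-14.7, 14.6), (-12.6, 16.0), (-10.4, 18.3), (-8.4, 18.6), (-6.3, 19.1), (-4.3, 16.9), (-2.2, 17.7), (-0.2, 18.5), (1.8, 17.7), (4.0, 13.1), (6.2, 8.3), (8.5, 2.8), (10.8, -2.4), (13.3, -7.1), (18.5, -62.7), (21.1, -61.7), (23.7, -62.2), (26.3, -61.8), (28.9, -60.8)]
   along 2.221529808869596
end [111.2678927]
round top z [20.  18.  19.7 20.5 19.4 20.3 19.5 18.9 19.7 18.8 19.8 18.7 19.2 20.1
 19. ]
circle [-1.4965964   0.20073457] 19.251822548786343
circle [-1.7522162   0.42986081] 19.075909909338268
circle [-2.06936826  0.23272513] 19.14830293482445
```

apply_moves(
  deltas=[
    {"claw": 1, "delta_pos": [0, 2.8, 4], "yaw": 0},
    {"claw": 1, "delta_pos": [0, 0, 5], "yaw": 0},
    {"claw": 1, "delta_pos": [0, 0, 4], "yaw": 0},
    {"claw": 1, "delta_pos": [0, 0, 1.07], "yaw": 0},
    {"claw": 1, "delta_pos": [0, -0.4, 0], "yaw": 0},
    {"claw": 1, "delta_pos": [0, -0.4, 0], "yaw": 0},
  ],
)

```text
clock: 3.78
eef_pos: [565.4, 109.4, 265.7]
tcp_rot: [3.139, -0.001, 1.395]
contact_force: [-0.2, -0.5, 0.0]
opening: 0.004
grasp_force: 0.0
```

apply_moves(
  deltas=[
    {"claw": 1, "delta_pos": [0, -0.3, 0], "yaw": 0},
    {"claw": 1, "delta_pos": [0, -0.2, 0], "yaw": 0},
    {"claw": 1, "delta_pos": [0, -0.2, 0], "yaw": 0},
    {"claw": 1, "delta_pos": [0, 0, 0], "yaw": 0},
  ],
)

```text
clock: 4.28
eef_pos: [557.9, 110.5, 264.1]
tcp_rot: [3.142, -0.0, 1.396]
contact_force: [-0.3, 0.6, 1.0]
opening: -0.001
grasp_force: 0.0
```

apply_moves(
  deltas=[
    {"claw": 1, "delta_pos": [0, -0.2, 0], "yaw": 0},
    {"claw": 1, "delta_pos": [0, -0.2, 0], "yaw": 0},
    {"claw": 1, "delta_pos": [0, -0.1, 0], "yaw": 0},
  ],
)

```text
clock: 4.65
eef_pos: [553.9, 111.2, 264.6]
tcp_rot: [3.139, -0.0, 1.396]
contact_force: [4.7, -2.6, 4.5]
opening: -0.002
grasp_force: 2.9
```

apply_moves(
  deltas=[
    {"claw": 1, "delta_pos": [0, -0.1, 0], "yaw": 0},
    {"claw": 1, "delta_pos": [0, -0.1, 0], "yaw": 0},
    {"claw": 1, "delta_pos": [0, 0, 0], "yaw": 0},
  ],
)

```text
clock: 5.03
eef_pos: [552.5, 111.5, 265.2]
tcp_rot: [3.137, -0.001, 1.396]
contact_force: [6.2, -3.3, 5.9]
opening: -0.006
grasp_force: 3.8
```

apply_moves(
  deltas=[
    {"claw": 1, "delta_pos": [0, -0.1, 0], "yaw": 0},
    {"claw": 1, "delta_pos": [0, -0.1, 0], "yaw": 0},
    {"claw": 1, "delta_pos": [0, 0, 0], "yaw": 0},
  ],
)

```text
clock: 5.4
eef_pos: [551.1, 111.8, 265.7]
tcp_rot: [3.136, -0.001, 1.396]
contact_force: [7.2, -5.2, 8.2]
opening: 0.004
grasp_force: 5.1
```

apply_moves(
  deltas=[
    {"claw": 1, "delta_pos": [0, -0.15, 0], "yaw": 0},
    {"claw": 1, "delta_pos": [0, -0.15, 0], "yaw": 0},
    {"claw": 1, "delta_pos": [0, 0, 0], "yaw": 0},
  ],
)

```text
clock: 5.78
eef_pos: [549.0, 112.2, 266.5]
tcp_rot: [3.133, -0.001, 1.396]
contact_force: [8.2, -6.8, 13.4]
opening: 0.0
grasp_force: 7.3
```

```bash
cat > ang.py <<'E'
from h import *
s=r.sense(); print(s['clock'],s['eef_pos'].round(1),s['contact_force'].round(1))
f=r.grab_frame('scene'); a=np.array([.985,-.174,0]); d=np.array([.174,.985,0]); O=np.array([543.3,113.3,75])
h=cv2.cvtColor(f['img'],cv2.COLOR_BGR2HSV); v,u=np.nonzero((h[...,0]>12)&(h[...,0]<32)&(h[...,1]>120)&(h[...,2]>70)); 
uv=np.c_[u,v]; P=bydepth(f,uv)-O; k=(abs(P@d)<49)&(abs(P@a)<30)&(P[:,2]>-25); P=P[k]; print('n',len(P))
# points in section; RANSAC line n.p=11
X=np.c_[P@a,P[:,2]]; best=max(np.arange(-.6,1.6,.01),key=lambda t:(abs(X@[np.sin(t),np.cos(t)]-np.median(np.r_[X@[np.sin(t),np.cos(t)]]))<1).sum())
n=[np.sin(best),np.cos(best)]; print('theta',best,'off',np.median(X@n),'inl',(abs(X@n-np.median(X@n))<1).sum(), 'x range',np.percentile(X[:,0],[2,98]),'z',np.percentile(X[:,1],[2,98]))
E
python3 ang.py
```

```text
5.775 [549.  112.2 266.5] [ 8.2 -6.8 13.4]
n 464
theta 0.9700000000000014 off 11.008115821807182 inl 215 x range [-6.5806816  17.95134304] z [-5.6173553  22.60719396]
```

apply_moves(
  deltas=[
    {"claw": 1, "delta_pos": [0, -0.2, 0], "yaw": 0},
    {"claw": 1, "delta_pos": [0, -0.2, 0], "yaw": 0},
    {"claw": 1, "delta_pos": [0, 0, 0], "yaw": 0},
  ],
)

```text
clock: 6.2
eef_pos: [546.0, 112.7, 267.5]
tcp_rot: [3.13, -0.002, 1.397]
contact_force: [9.8, -9.9, 18.6]
opening: -0.005
grasp_force: 10.5
```

apply_moves(
  deltas=[
    {"claw": 1, "delta_pos": [0, -0.2, 0], "yaw": 0},
    {"claw": 1, "delta_pos": [0, -0.2, 0], "yaw": 0},
    {"claw": 1, "delta_pos": [0, 0, 0], "yaw": 0},
  ],
)

```text
clock: 6.58
eef_pos: [543.1, 113.3, 268.5]
tcp_rot: [3.127, -0.002, 1.397]
contact_force: [11.9, -12.4, 25.6]
opening: -0.002
grasp_force: 13.4
```

```bash
python3 ang.py
```

```text
6.575 [543.1 113.3 268.5] [ 11.9 -12.4  25.6]
n 493
theta 0.8400000000000013 off 11.23678526224757 inl 240 x range [-10.74572637  16.33794125] z [-1.14985541 25.30505771]
```

apply_moves(
  deltas=[
    {"claw": 1, "delta_pos": [0, -0.2, 0], "yaw": 0},
    {"claw": 1, "delta_pos": [0, -0.2, 0], "yaw": 0},
    {"claw": 1, "delta_pos": [0, 0, 0], "yaw": 0},
  ],
)

```text
clock: 7.0
eef_pos: [540.0, 113.8, 269.4]
tcp_rot: [3.124, -0.003, 1.397]
contact_force: [13.4, -14.8, 31.6]
opening: -0.001
grasp_force: 16.6
```

```bash
python3 ang.py
```

```text
7.0 [540.  113.8 269.4] [ 13.4 -14.8  31.6]
n 496
theta 0.7400000000000012 off 11.893563727656058 inl 242 x range [-13.2809298   15.33523728] z [ 0.85589792 26.21272647]
```

apply_moves(
  deltas=[
    {"claw": 1, "delta_pos": [0, 0.3, -0.8], "yaw": 0},
    {"claw": 1, "delta_pos": [0, 1.0, -1.2], "yaw": 0},
    {"claw": 1, "delta_pos": [0, 0, 0], "yaw": 0},
  ],
)

```text
clock: 7.42
eef_pos: [547.8, 112.4, 284.5]
tcp_rot: [3.141, -0.0, 1.396]
contact_force: [0.3, -0.9, 0.0]
opening: -0.001
grasp_force: 0.0
```

```bash
python3 ang.py; sed -i 's/O=np.array(\[545/O=np.array([543.3/' flat.py; python3 - <<'E'
from h import *
s=r.sense(); f=r.grab_frame('wrist'); cv2.imwrite('pics/w2.png',f['img'])
E
```

```text
7.425 [547.8 112.4 284.5] [ 0.3 -0.9  0. ]
n 603
theta 1.1600000000000015 off 12.139731095453477 inl 321 x range [-0.53563311 18.29786476] z [-10.37522429  19.94973337]
```

View pics/w2.png

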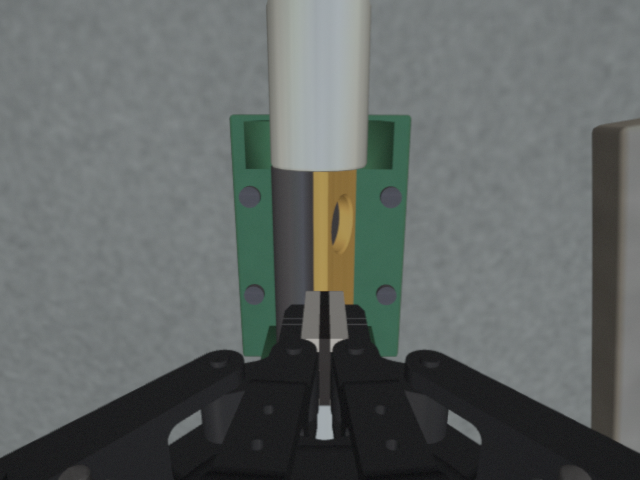

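Wrist view: flat still at columns 313–355, so the bar rolled up the near V wall and then rolled back (θ is 1.16 again). I'll grip the bar mid-length, lift it out, roll it on the bare bench towards the robot, and put it back flat up.

apply_moves(
  deltas=[
    {"claw": -1, "delta_pos": [0, -0.76, -1.0], "yaw": 0},
    {"claw": -1, "delta_pos": [0, 0, 0], "yaw": 0},
    {"claw": -1, "delta_pos": [0, 0, 0], "yaw": 0},
    {"claw": -1, "delta_pos": [0, 0, 0], "yaw": 0},
  ],
)

```text
clock: 8.02
eef_pos: [539.7, 113.7, 293.9]
tcp_rot: [-3.142, 0.0, 1.396]
contact_force: [-0.3, 0.5, 0.2]
opening: 0.849
grasp_force: 0.0
```

apply_moves(
  deltas=[
    {"claw": -1, "delta_pos": [0, 0, 2.5], "yaw": 0},
    {"claw": -1, "delta_pos": [0, 0, 2.5], "yaw": 0},
    {"claw": -1, "delta_pos": [0, 0, 1.75], "yaw": 0},
    {"claw": -1, "delta_pos": [0, 0, 0], "yaw": 0},
  ],
)

```text
clock: 8.52
eef_pos: [539.3, 113.6, 225.3]
tcp_rot: [-3.139, 0.001, 1.396]
contact_force: [0.3, 1.0, 1.1]
opening: 1.002
grasp_force: 0.0
```

apply_moves(
  deltas=[
    {"claw": 0.5, "delta_pos": [0, 0, 0], "yaw": 0},
    {"claw": 0.5, "delta_pos": [0, 0, 0], "yaw": 0},
    {"claw": 0.5, "delta_pos": [0, 0, 0], "yaw": 0},
    {"claw": 0.5, "delta_pos": [0, 0, 0], "yaw": 0},
    {"claw": 0.5, "delta_pos": [0, 0, 0], "yaw": 0},
  ],
  grip_force=60,
)

```text
clock: 9.15
eef_pos: [541.5, 113.6, 228.2]
tcp_rot: [3.136, -0.001, 1.396]
contact_force: [4.2, -2.8, 6.0]
opening: 0.396
grasp_force: 59.0
```

apply_moves(
  deltas=[
    {"claw": 0.5, "delta_pos": [0, 0, -1], "yaw": 0},
    {"claw": 0.5, "delta_pos": [0, 0, -3], "yaw": 0},
    {"claw": 0.5, "delta_pos": [0, 0, 0], "yaw": 0},
  ],
)

```text
clock: 9.52
eef_pos: [540.2, 113.9, 268.2]
tcp_rot: [3.139, -0.001, 1.396]
contact_force: [0.6, 0.1, -6.3]
opening: 0.397
grasp_force: 61.6
```

```bash
python3 - <<'E'
from h import *
s=r.sense(); print(s['eef_pos'],s['contact_force'],s['opening'])
f=r.grab_frame('scene'); cv2.imwrite('pics/s3.png',cv2.resize(f['img'][60:280,200:480],None,fx=2.5,fy=2.5))
E
```

```text
[540.21104397 113.87653922 268.17352669] [ 0.62364786  0.09570659 -6.29515797] 0.39664592377170854
```

View pics/s3.png

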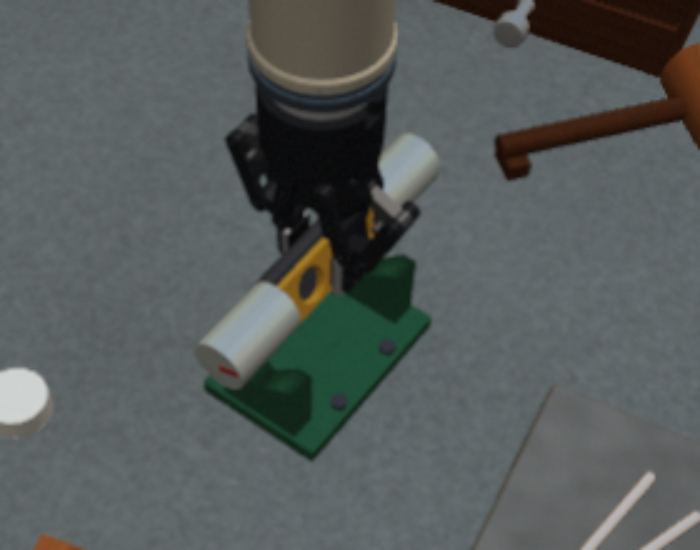

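Crop: bar held level, flat vertical and facing away, red mark at (228,370) consistent. Now carry it towards the robot and set it on the bench.

apply_moves(
  deltas=[
    {"claw": 0.5, "delta_pos": [0, -3, 0], "yaw": 0},
    {"claw": 0.5, "delta_pos": [0, -4, 0], "yaw": 0},
    {"claw": 0.5, "delta_pos": [0, -3, 0], "yaw": 0},
    {"claw": 0.5, "delta_pos": [0, 0, 3.5], "yaw": 0},
    {"claw": 0.5, "delta_pos": [0, 0, 3.5], "yaw": 0},
    {"claw": 0.5, "delta_pos": [0, 0, 1.5], "yaw": 0},
    {"claw": 0.5, "delta_pos": [0, 0, 0.5], "yaw": 0},
    {"claw": 0.5, "delta_pos": [0, 0, 0], "yaw": 0},
  ],
)

```text
clock: 10.58
eef_pos: [441.5, 131.1, 176.6]
tcp_rot: [3.142, -0.0, 1.396]
contact_force: [-0.0, -0.6, -5.9]
opening: 0.392
grasp_force: 62.9
```

apply_moves(
  deltas=[
    {"claw": 0.5, "delta_pos": [0, 0, 0.3], "yaw": 0},
    {"claw": 0.5, "delta_pos": [0, 0, 0], "yaw": 0},
  ],
)

```text
clock: 10.82
eef_pos: [441.5, 131.1, 173.9]
tcp_rot: [3.141, -0.0, 1.396]
contact_force: [-0.2, 0.6, -5.7]
opening: 0.393
grasp_force: 62.9
```

apply_moves(
  deltas=[
    {"claw": 0.5, "delta_pos": [0, 0, 0.1], "yaw": 0},
    {"claw": 0.5, "delta_pos": [0, 0, 0], "yaw": 0},
  ],
)

```text
clock: 11.08
eef_pos: [441.5, 131.2, 173.4]
tcp_rot: [3.141, -0.0, 1.396]
contact_force: [-2.5, -1.1, 6.4]
opening: 0.391
grasp_force: 64.8
```

apply_moves(
  deltas=[
    {"claw": 0.5, "delta_pos": [0, 0, 0.1], "yaw": 0},
    {"claw": 0.5, "delta_pos": [0, 0, 0], "yaw": 0},
  ],
)

```text
clock: 11.32
eef_pos: [441.5, 131.2, 173.2]
tcp_rot: [3.141, -0.0, 1.396]
contact_force: [-6.7, -1.8, 24.7]
opening: 0.396
grasp_force: 67.5
```

apply_moves(
  deltas=[
    {"claw": 0.1, "delta_pos": [0, 0, -0.15], "yaw": 0},
    {"claw": -0.1, "delta_pos": [0, 0, -0.2], "yaw": 0},
    {"claw": -0.25, "delta_pos": [0, 0, -0.2], "yaw": 0},
    {"claw": -0.25, "delta_pos": [0, 0, 0], "yaw": 0},
    {"claw": -0.25, "delta_pos": [0, 0, 0], "yaw": 0},
  ],
  grip_force=20,
)

```text
clock: 11.95
eef_pos: [441.3, 131.1, 176.9]
tcp_rot: [-3.142, 0.0, 1.396]
contact_force: [0.5, 0.5, -0.2]
opening: 0.624
grasp_force: 0.0
```

```bash
cat > ang2.py <<'E'
from h import *
s=r.sense(); T=s['eef_pos']; print(s['clock'],T.round(1),s['contact_force'].round(1),s['opening'])
a=np.array([.985,-.174,0]); d=np.array([.174,.985,0])
for nm in ('scene','wrist'):
    f=r.grab_frame(nm); vv,uu=np.mgrid[0:480:1,0:640:1]; uv=np.c_[uu.ravel(),vv.ravel()]
    P=bydepth(f,uv,s)-[T[0],T[1],0]; img=f['img'].reshape(-1,3).astype(int); h=cv2.cvtColor(f['img'],cv2.COLOR_BGR2HSV).reshape(-1,3).astype(int)
    L=P@d; x=P@a; z=P[:,2]; k=(L>25)&(L<125)&(abs(x)<40)&(z>5)&(z<130)
    e=k&(h[:,1]<60)&(h[:,2]>100)&(L>60); 
    if e.sum()>30: print(nm,'ends x range',np.percentile(x[e],[2,50,98]).round(1),'ztop',np.percentile(z[e],95).round(1),'Lmax',np.percentile(L[e],99).round(1))
    b=(abs(L)<55)&(abs(L)>14)&(abs(x)<40)&(z>5)&(h[:,0]>12)&(h[:,0]<32)&(h[:,1]>120)&(h[:,2]>70)
    X=np.c_[x[b],z[b]]
    if len(X)<40: print(nm,'few brass',len(X)); continue
    sc=lambda t:(abs((q:=X@[np.sin(t),np.cos(t)])-np.median(q))<1.2).sum()
    t=max(np.arange(-.8,1.6,.02),key=sc); print(nm,'theta',t.round(2),'inl',sc(t),'/',len(X),'xmid',np.percentile(X[:,0],[3,97]).mean().round(1),'z',np.median(X[:,1]).round(1))
E
python3 ang2.py
```

```text
11.95 [441.3 131.1 176.9] [ 0.5  0.5 -0.2] 0.62399051725011
scene ends x range [-20.8   0.6  12.8] ztop 40.5 Lmax 111.0
scene theta 0.76 inl 119 / 233 xmid 5.3 z 28.6
wrist ends x range [-26.3  -7.6  10. ] ztop 39.7 Lmax 97.6
wrist theta 0.72 inl 7813 / 10791 xmid -3.2 z 29.7
```

apply_moves(
  deltas=[
    {"claw": -0.25, "delta_pos": [0, -0.4, 0], "yaw": 0},
    {"claw": -0.25, "delta_pos": [0, -0.4, 0], "yaw": 0},
    {"claw": -0.25, "delta_pos": [0, -0.4, 0], "yaw": 0},
    {"claw": -0.25, "delta_pos": [0, -0.4, 0], "yaw": 0},
    {"claw": -0.25, "delta_pos": [0, 0, 0], "yaw": 0},
    {"claw": -0.25, "delta_pos": [0, 0, 0], "yaw": 0},
    {"claw": -0.25, "delta_pos": [0, 0, 0], "yaw": 0},
    {"claw": -0.25, "delta_pos": [0, 0, 0], "yaw": 0},
  ],
)

```text
clock: 13.05
eef_pos: [425.6, 133.9, 177.0]
tcp_rot: [3.142, -0.0, 1.396]
contact_force: [-0.4, 0.3, -0.7]
opening: 0.626
grasp_force: 0.0
```

```bash
python3 ang2.py
```

```text
13.05 [425.6 133.9 177. ] [-0.4  0.3 -0.7] 0.6260128813995604
scene ends x range [-20.3   0.8  13.5] ztop 40.8 Lmax 111.5
scene theta -0.08 inl 98 / 205 xmid -1.3 z 29.5
wrist ends x range [-25.6  -7.1  10.4] ztop 39.7 Lmax 97.6
wrist theta -0.04 inl 9424 / 10686 xmid -8.4 z 30.4
```

apply_moves(
  deltas=[
    {"claw": -0.25, "delta_pos": [0, -0.35, 0.1], "yaw": 0},
    {"claw": -0.25, "delta_pos": [0, -0.3, 0.1], "yaw": 0},
    {"claw": -0.25, "delta_pos": [0, 0, 0], "yaw": 0},
    {"claw": -0.25, "delta_pos": [0, 0, 0], "yaw": 0},
  ],
)

```text
clock: 13.65
eef_pos: [419.1, 135.1, 175.0]
tcp_rot: [3.142, -0.0, 1.396]
contact_force: [0.5, -0.2, -0.5]
opening: 0.623
grasp_force: 0.0
```

```bash
python3 ang2.py
```

```text
13.65 [419.1 135.1 175. ] [ 0.5 -0.2 -0.5] 0.6232846988705026
scene ends x range [-14.    6.9  20.2] ztop 40.5 Lmax 111.0
scene theta -0.06 inl 114 / 211 xmid 3.4 z 29.6
wrist ends x range [-19.   -1.4  16.3] ztop 39.7 Lmax 97.1
wrist theta -0.04 inl 9520 / 10670 xmid -1.9 z 30.3
```

apply_moves(
  deltas=[
    {"claw": 0.0, "delta_pos": [0, 0, 0], "yaw": 0},
    {"claw": 0.05, "delta_pos": [0, 0, 0], "yaw": 0},
    {"claw": 0.4, "delta_pos": [0, 0, 0], "yaw": 0},
    {"claw": 0.4, "delta_pos": [0, 0, 0], "yaw": 0},
  ],
  grip_force=60,
)

```text
clock: 14.25
eef_pos: [419.3, 135.0, 175.3]
tcp_rot: [3.141, -0.0, 1.396]
contact_force: [-0.1, -0.5, 5.2]
opening: 0.452
grasp_force: 59.6
```

apply_moves(
  deltas=[
    {"claw": 0.4, "delta_pos": [0, 0, -0.5], "yaw": 0},
    {"claw": 0.4, "delta_pos": [0, 0, -1.5], "yaw": 0},
    {"claw": 0.4, "delta_pos": [0, 0, 0], "yaw": 0},
  ],
)

```text
clock: 14.62
eef_pos: [419.5, 135.2, 196.1]
tcp_rot: [3.14, -0.001, 1.396]
contact_force: [0.5, -0.4, -5.8]
opening: 0.451
grasp_force: 61.6
```

```bash
python3 ang2.py
```

```text
14.625 [419.5 135.2 196.1] [ 0.5 -0.4 -5.8] 0.4505020792605368
scene ends x range [-14.7   7.3  19.3] ztop 61.3 Lmax 111.8
scene theta -0.04 inl 112 / 210 xmid 1.4 z 50.3
wrist ends x range [-19.2  -1.4  16.4] ztop 60.5 Lmax 97.3
wrist theta -0.04 inl 9451 / 10673 xmid -1.9 z 51.1
```

apply_moves(
  deltas=[
    {"claw": 0.4, "delta_pos": [0, 0, -4], "yaw": 0},
    {"claw": 0.4, "delta_pos": [0, 0, -4], "yaw": 0},
    {"claw": 0.4, "delta_pos": [0, 3.5, 0], "yaw": 0},
    {"claw": 0.4, "delta_pos": [0, 4.5, 0], "yaw": 0},
    {"claw": 0.4, "delta_pos": [0, 3.5, 0], "yaw": 0},
    {"claw": 0.4, "delta_pos": [0, 1.2, 0], "yaw": 0},
    {"claw": 0.4, "delta_pos": [0, 0, 2], "yaw": 0},
    {"claw": 0.4, "delta_pos": [0, 0, 1.2], "yaw": 0},
  ],
)

```text
clock: 15.72
eef_pos: [543.0, 112.8, 241.6]
tcp_rot: [-3.139, 0.001, 1.396]
contact_force: [0.8, -0.3, -7.0]
opening: 0.453
grasp_force: 63.9
```

apply_moves(
  deltas=[
    {"claw": 0.4, "delta_pos": [0, 0, 0.6], "yaw": 0},
    {"claw": 0.4, "delta_pos": [0, 0, 0], "yaw": 0},
  ],
)

```text
clock: 15.98
eef_pos: [543.7, 113.0, 236.6]
tcp_rot: [-3.141, 0.0, 1.396]
contact_force: [1.4, -0.3, -5.6]
opening: 0.451
grasp_force: 63.9
```

apply_moves(
  deltas=[
    {"claw": 0.4, "delta_pos": [0, 0, 0.3], "yaw": 0},
    {"claw": 0.4, "delta_pos": [0, 0, 0], "yaw": 0},
  ],
)

```text
clock: 16.23
eef_pos: [544.2, 113.0, 234.2]
tcp_rot: [3.141, -0.0, 1.396]
contact_force: [-0.4, -0.9, -5.8]
opening: 0.447
grasp_force: 63.9
```

apply_moves(
  deltas=[
    {"claw": 0.4, "delta_pos": [0, 0, 0.2], "yaw": 0},
    {"claw": 0.4, "delta_pos": [0, 0, 0], "yaw": 0},
  ],
)

```text
clock: 16.48
eef_pos: [544.1, 112.9, 232.0]
tcp_rot: [-3.142, 0.0, 1.396]
contact_force: [-0.0, 0.1, -5.6]
opening: 0.446
grasp_force: 63.9
```

apply_moves(
  deltas=[
    {"claw": 0.4, "delta_pos": [0, 0, 0.15], "yaw": 0},
    {"claw": 0.4, "delta_pos": [0, 0, 0], "yaw": 0},
  ],
)

```text
clock: 16.73
eef_pos: [544.3, 112.9, 230.6]
tcp_rot: [3.141, -0.0, 1.396]
contact_force: [0.6, -1.0, -4.7]
opening: 0.449
grasp_force: 64.1
```

apply_moves(
  deltas=[
    {"claw": 0.4, "delta_pos": [0, 0, 0.1], "yaw": 0},
    {"claw": 0.4, "delta_pos": [0, 0, 0], "yaw": 0},
  ],
)

```text
clock: 16.98
eef_pos: [544.5, 112.9, 230.3]
tcp_rot: [3.141, -0.0, 1.395]
contact_force: [-2.5, -1.5, 5.3]
opening: 0.442
grasp_force: 65.1
```

apply_moves(
  deltas=[
    {"claw": 0.0, "delta_pos": [0, 0, 0], "yaw": 0},
    {"claw": -0.5, "delta_pos": [0, 0, 0], "yaw": 0},
    {"claw": -0.5, "delta_pos": [0, 0, 0], "yaw": 0},
    {"claw": -0.5, "delta_pos": [0, 0, -3], "yaw": 0},
    {"claw": -0.5, "delta_pos": [0, 0, -5], "yaw": 0},
    {"claw": -0.5, "delta_pos": [0, 0, -5], "yaw": 0},
    {"claw": -0.2, "delta_pos": [0, 0, 0], "yaw": 0},
  ],
  grip_force=30,
)

```text
clock: 17.85
eef_pos: [545.5, 113.2, 363.5]
tcp_rot: [3.135, -0.003, 1.396]
contact_force: [1.5, 0.1, -0.4]
opening: 0.602
grasp_force: 0.0
```

```bash
python3 ang2.py; python3 - <<'E'
from h import *
s=r.sense(); f=r.grab_frame('wrist'); cv2.imwrite('pics/w4.png',f['img'])
E
```

```text
17.85 [545.5 113.2 363.5] [ 1.5  0.1 -0.4] 0.601844044380418
scene ends x range [-14.8   5.7  18.7] ztop 94.9 Lmax 110.1
scene theta -0.06 inl 269 / 451 xmid -0.3 z 84.9
wrist ends x range [-18.8  -0.5  18.2] ztop 97.2 Lmax 112.7
wrist theta -0.04 inl 3371 / 3823 xmid -1.5 z 87.7
```

View pics/w4.png

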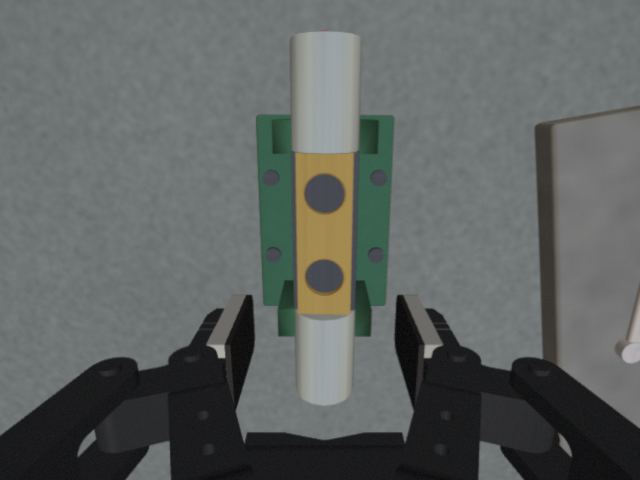

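Wrist view: flat up in the Vs, pockets at (324,193) and (324,276). Now get pocket coordinates and go to the studs.

```bash
cat > pk.py <<'E'
from h import *
s=r.sense(); f=r.grab_frame('wrist'); print(s['clock'],s['eef_pos'],s['tcp_rot'])
h=cv2.cvtColor(f['img'],cv2.COLOR_BGR2HSV)
br=((h[...,0]>12)&(h[...,0]<35)&(h[...,1]>100)&(h[...,2]>60)).astype(np.uint8)
br[330:]=0
c=max(cv2.findContours(br,0,2)[0],key=cv2.contourArea)
m=np.zeros_like(br); cv2.drawContours(m,[cv2.convexHull(c)],-1,1,-1); m=(m&(br==0)).astype(np.uint8)
for k in cv2.findContours(m,0,1)[0]:
    if cv2.contourArea(k)>300:
        e=cv2.fitEllipse(k); print('pocket px',np.round(e[0],1),'rim xyz',onplane(f,[e[0]],85.5,s)[0].round(1))
E
python3 pk.py
```

```text
18.0 [543.67369836 112.81947254 358.5570796 ] [-3.14035462e+00  5.07053415e-04  1.39585270e+00]
pocket px [325.4 275.8] rim xyz [538.5  90.4  85.5]
pocket px [325.8 192.8] rim xyz [547.5 140.8  85.5]
```

apply_moves(
  deltas=[
    {"claw": 0.3, "delta_pos": [-5.0, -0.28, 0], "yaw": 0},
    {"claw": 0.3, "delta_pos": [-5.9, -0.28, 0.6], "yaw": 0},
    {"claw": 0.3, "delta_pos": [-5.9, -0.28, 1.5], "yaw": 0},
    {"claw": 0.3, "delta_pos": [-5.9, -0.28, 1.5], "yaw": 0},
    {"claw": 0.3, "delta_pos": [-5.8, -0.28, 1.5], "yaw": 0},
    {"claw": 0.3, "delta_pos": [0, 0, 0.7], "yaw": 0},
    {"claw": 0.3, "delta_pos": [0, 0, 0], "yaw": 0},
  ],
)

```text
clock: 18.92
eef_pos: [480.1, -165.1, 299.9]
tcp_rot: [-3.138, -0.001, 1.395]
contact_force: [0.3, 0.0, -0.0]
opening: 0.349
grasp_force: 0.0
```

```bash
cat > st.py <<'E'
from h import *
s=r.sense(); f=r.grab_frame('wrist'); T=s['eef_pos']; print(s['clock'],T,s['tcp_rot'])
cv2.imwrite('pics/w5.png',f['img'])
h=cv2.cvtColor(f['img'],cv2.COLOR_BGR2HSV); d=np.array([.174,.985,0]);a=np.array([.985,-.174,0])
m=((h[...,0]>19)&(h[...,0]<35)&(h[...,1]>90)&(h[...,2]>60)).astype(np.uint8)
for k in cv2.findContours(m,0,1)[0]:
    if cv2.contourArea(k)>150:
        (u,v),w=cv2.minEnclosingCircle(k); P=bydepth(f,k.reshape(-1,2),s); P=P[P[:,2]>18]
        q=np.zeros_like(m); cv2.drawContours(q,[k],-1,1,-1); vv,uu=np.nonzero(q); Q=bydepth(f,np.c_[uu,vv],s); top=Q[Q[:,2]>33]; 
        hd=Q[(Q[:,2]>16)&(Q[:,2]<26)]
        print('px',(round(u),round(v),round(w,1)),'area',cv2.contourArea(k),'top',top.mean(0).round(1) if len(top) else None,len(top),'head bbox ctr', ((hd@d).min()+(hd@d).max())/2-T@d,((hd@a).min()+(hd@a).max())/2-T@a, 'top rel',(top.mean(0)-T)@d if len(top) else 0,(top.mean(0)-T)@a if len(top) else 0)
E
python3 st.py
```

```text
18.925 [ 480.12774842 -165.12852271  299.93486262] [-3.13835065e+00 -8.43778655e-04  1.39453799e+00]
px (347, 272, 16.5) area 707.0 top [ 488.2 -186.1   41.8] 198 head bbox ctr -21.05085722209651 12.07070654366936 top rel -19.30401091655016 11.56937489341802
px (326, 194, 16.3) area 769.5 top [ 483.4 -138.2   40.6] 214 head bbox ctr 26.153276256257428 -1.7628828438071764 top rel 27.107794059077197 -1.5049921483987632
```

View pics/w5.png

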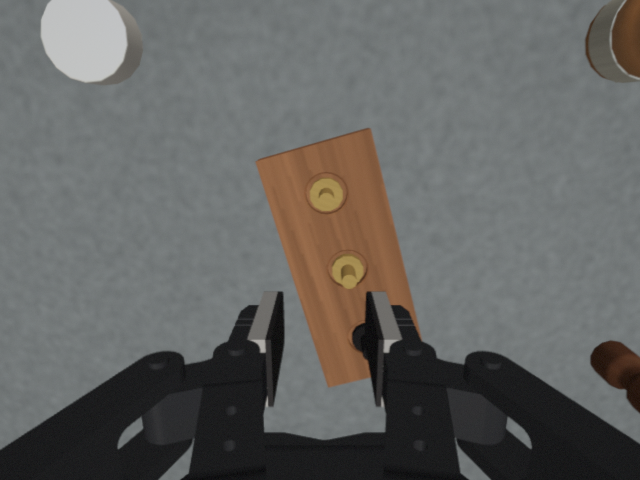

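Wrist view: brass studs at (326,194) and (347,272), black stud at (362,337) partly behind the finger. I'll take the (326,194) one first.

apply_moves(
  deltas=[
    {"claw": 0.3, "delta_pos": [2.65, 0, 2], "yaw": 0},
    {"claw": 0.3, "delta_pos": [0, 0, 4], "yaw": 0},
    {"claw": 0.3, "delta_pos": [0, 0, 3], "yaw": 0},
    {"claw": 0.3, "delta_pos": [0, 0, 1.45], "yaw": 0},
    {"claw": 0.3, "delta_pos": [0, 0, 0], "yaw": 0},
    {"claw": 1, "delta_pos": [0, 0, 0], "yaw": 0},
    {"claw": 1, "delta_pos": [0, 0, 0], "yaw": 0},
    {"claw": 1, "delta_pos": [0, 0, 0], "yaw": 0},
  ],
  grip_force=30,
)

```text
clock: 19.98
eef_pos: [485.9, -139.4, 198.0]
tcp_rot: [3.14, 0.0, 1.396]
contact_force: [-0.4, 0.6, 6.5]
opening: 0.085
grasp_force: 29.7
```

apply_moves(
  deltas=[
    {"claw": 1, "delta_pos": [0, 0, 0], "yaw": 0},
  ],
)

```text
clock: 20.1
eef_pos: [485.9, -139.4, 197.9]
tcp_rot: [3.14, 0.0, 1.396]
contact_force: [-0.7, 0.5, 7.2]
opening: 0.082
grasp_force: 29.8
```

apply_moves(
  deltas=[
    {"claw": 1, "delta_pos": [0, 0, -1], "yaw": 0},
    {"claw": 1, "delta_pos": [0, 0, -4], "yaw": 0},
    {"claw": 1, "delta_pos": [0, 0, -5], "yaw": 0},
    {"claw": 1, "delta_pos": [0, 0, -2], "yaw": 0},
  ],
)

```text
clock: 20.6
eef_pos: [485.8, -139.4, 320.3]
tcp_rot: [3.138, 0.001, 1.396]
contact_force: [-0.4, -0.2, -0.8]
opening: 0.084
grasp_force: 29.3
```

```bash
python3 - <<'E'
from h import *
s=r.sense(); print(s['clock'],s['eef_pos'],s['opening'],s['grasp_force'])
f=r.grab_frame('top'); h=cv2.cvtColor(f['img'],cv2.COLOR_BGR2HSV)
br=((h[...,0]>12)&(h[...,0]<35)&(h[...,1]>100)&(h[...,2]>60)).astype(np.uint8); k=np.zeros_like(br); k[215:270,200:295]=br[215:270,200:295]
c=max(cv2.findContours(k,0,2)[0],key=cv2.contourArea); m=np.zeros_like(br); cv2.drawContours(m,[cv2.convexHull(c)],-1,1,-1); m=(m&(k==0)).astype(np.uint8)
for q in cv2.findContours(m,0,1)[0]:
    if cv2.contourArea(q)>30: M=cv2.moments(q); p=(M['m10']/M['m00'],M['m01']/M['m00']); print(cv2.contourArea(q),np.round(p,1),onplane(f,[p],85)[0].round(1))
b=cv2.minAreaRect(c); print('flat rect',b, onplane(f,[b[0]],86))
E
```

```text
20.6 [ 485.8333048  -139.44694535  320.26779185] 0.08400652241359495 29.306028485298157
127.0 [262.4 244. ] [539.8  87.9  85. ]
123.0 [231.9 239. ] [549.1 138.8  85. ]
flat rect ((246.74867248535156, 241.59188842773438), (58.953853607177734, 20.275135040283203), 8.972626686096191) [[544.27891507 113.8475607   86.        ]]
```

apply_moves(
  deltas=[
    {"claw": 1, "delta_pos": [5.0, 0.27, 0], "yaw": 0},
    {"claw": 1, "delta_pos": [6.0, 0.27, 0], "yaw": 0},
    {"claw": 1, "delta_pos": [6.0, 0.27, 0], "yaw": 0},
    {"claw": 1, "delta_pos": [6.0, 0.27, 0], "yaw": 0},
    {"claw": 1, "delta_pos": [4.56, 0.27, 0], "yaw": 0},
    {"claw": 1, "delta_pos": [1.0, 0, 1], "yaw": 0},
    {"claw": 1, "delta_pos": [0, 0, 1.2], "yaw": 0},
    {"claw": 1, "delta_pos": [0, 0, 0], "yaw": 0},
  ],
)

```text
clock: 21.65
eef_pos: [547.4, 138.3, 293.3]
tcp_rot: [-3.138, 0.002, 1.395]
contact_force: [-0.8, -1.0, 0.2]
opening: 0.078
grasp_force: 29.3
```

apply_moves(
  deltas=[
    {"claw": 1, "delta_pos": [0, 0, 0], "yaw": 0},
    {"claw": 1, "delta_pos": [0, 0, 0], "yaw": 0},
  ],
)

```text
clock: 21.9
eef_pos: [548.5, 138.9, 295.4]
tcp_rot: [3.141, -0.0, 1.395]
contact_force: [-0.3, -0.0, -0.8]
opening: 0.082
grasp_force: 29.3
```

apply_moves(
  deltas=[
    {"claw": 1, "delta_pos": [0.05, 0.04, 1.2], "yaw": 0},
    {"claw": 1, "delta_pos": [0, 0, 0.8], "yaw": 0},
    {"claw": 1, "delta_pos": [0, 0, 0.3], "yaw": 0},
    {"claw": 1, "delta_pos": [0, 0, 0], "yaw": 0},
  ],
)

```text
clock: 22.4
eef_pos: [548.8, 140.1, 271.6]
tcp_rot: [-3.141, 0.0, 1.396]
contact_force: [0.2, 0.3, 0.4]
opening: 0.082
grasp_force: 29.3
```

apply_moves(
  deltas=[
    {"claw": 1, "delta_pos": [0, 0, 0.2], "yaw": 0},
    {"claw": 1, "delta_pos": [0, 0, 0], "yaw": 0},
  ],
)

```text
clock: 22.65
eef_pos: [548.9, 140.1, 270.0]
tcp_rot: [3.141, -0.0, 1.396]
contact_force: [-1.0, -0.1, -0.7]
opening: 0.082
grasp_force: 29.3
```

apply_moves(
  deltas=[
    {"claw": 1, "delta_pos": [-0.05, 0, 0.2], "yaw": 0},
    {"claw": 1, "delta_pos": [0, 0, 0], "yaw": 0},
  ],
)

```text
clock: 22.9
eef_pos: [548.7, 139.6, 267.9]
tcp_rot: [-3.141, 0.0, 1.396]
contact_force: [-0.3, 0.4, 0.3]
opening: 0.082
grasp_force: 29.3
```

apply_moves(
  deltas=[
    {"claw": 1, "delta_pos": [0, 0, 0.15], "yaw": 0},
    {"claw": 1, "delta_pos": [0, 0, 0], "yaw": 0},
  ],
)

```text
clock: 23.15
eef_pos: [548.7, 139.6, 266.4]
tcp_rot: [-3.141, 0.0, 1.396]
contact_force: [-1.2, 0.8, -0.4]
opening: 0.084
grasp_force: 29.3
```

apply_moves(
  deltas=[
    {"claw": 0.7, "delta_pos": [0, 0, 0.05], "yaw": 0},
    {"claw": 0.5, "delta_pos": [0, 0, 0], "yaw": 0},
    {"claw": 0.3, "delta_pos": [0, 0, 0], "yaw": 0},
    {"claw": 0.3, "delta_pos": [0, 0, -1], "yaw": 0},
    {"claw": 0.3, "delta_pos": [0, 0, -4], "yaw": 0},
    {"claw": 0.3, "delta_pos": [0, 0, -4], "yaw": 0},
    {"claw": 0.3, "delta_pos": [-2.7, 0, 0], "yaw": 0},
    {"claw": 0.3, "delta_pos": [0, 0, 0], "yaw": 0},
  ],
)

```text
clock: 24.15
eef_pos: [543.9, 112.1, 357.1]
tcp_rot: [3.14, -0.0, 1.395]
contact_force: [0.0, -0.4, -0.1]
opening: 0.348
grasp_force: 0.0
```

```bash
python3 ang2.py; python3 - <<'E'
from h import *
f=r.grab_frame('wrist'); cv2.imwrite('pics/w6.png',f['img'])
E
```

```text
24.15 [543.9 112.1 357.1] [ 0.  -0.4 -0.1] 0.34799442678706366
scene ends x range [-15.    6.7  20.1] ztop 95.1 Lmax 111.4
scene theta -0.06 inl 260 / 524 xmid 1.2 z 85.4
wrist ends x range [-18.8  -0.4  18.2] ztop 95.2 Lmax 112.6
wrist theta -0.04 inl 3595 / 4882 xmid -1.5 z 86.0
```

View pics/w6.png

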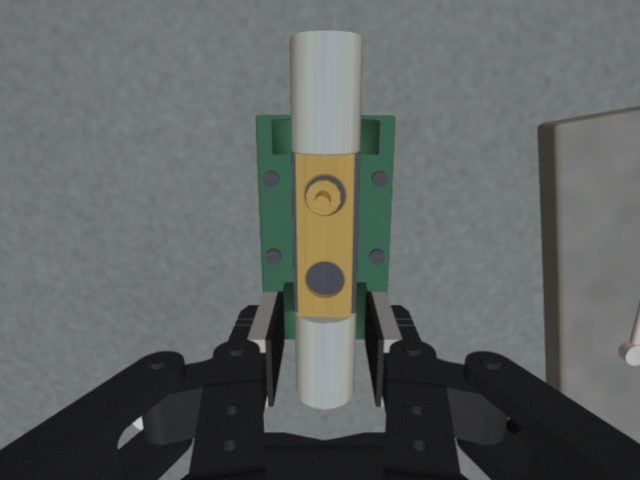

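Wrist view: first stud stands in the left pocket at (325,197), right pocket empty at (325,279). Next, the second brass stud.

apply_moves(
  deltas=[
    {"claw": 0.3, "delta_pos": [-5.0, 0, 0], "yaw": 0},
    {"claw": 0.3, "delta_pos": [-5.9, 0, 1], "yaw": 0},
    {"claw": 0.3, "delta_pos": [-5.9, 0, 1.5], "yaw": 0},
    {"claw": 0.3, "delta_pos": [-5.9, 0, 1.5], "yaw": 0},
    {"claw": 0.3, "delta_pos": [-5.87, 0, 1.5], "yaw": 0},
    {"claw": 0.3, "delta_pos": [-2.0, 0, 0], "yaw": 0},
    {"claw": 0.3, "delta_pos": [0, 0, 0], "yaw": 0},
    {"claw": 0.3, "delta_pos": [0, 0, 0], "yaw": 0},
  ],
)

```text
clock: 25.3
eef_pos: [491.2, -187.2, 300.8]
tcp_rot: [-3.141, -0.0, 1.396]
contact_force: [-0.1, 0.0, 0.3]
opening: 0.349
grasp_force: 0.0
```

apply_moves(
  deltas=[
    {"claw": 0.3, "delta_pos": [-0.17, -0.04, 2], "yaw": 0},
    {"claw": 0.3, "delta_pos": [0, 0, 4], "yaw": 0},
    {"claw": 0.3, "delta_pos": [0, 0, 3], "yaw": 0},
    {"claw": 0.3, "delta_pos": [0, 0, 1.33], "yaw": 0},
    {"claw": 0.3, "delta_pos": [0, 0, 0], "yaw": 0},
    {"claw": 1, "delta_pos": [0, 0, 0], "yaw": 0},
    {"claw": 1, "delta_pos": [0, 0, 0], "yaw": 0},
    {"claw": 1, "delta_pos": [0, 0, 0], "yaw": 0},
  ],
  grip_force=30,
)

```text
clock: 26.3
eef_pos: [490.6, -189.8, 198.7]
tcp_rot: [3.14, 0.0, 1.396]
contact_force: [0.5, 0.9, 4.8]
opening: 0.087
grasp_force: 29.6
```

apply_moves(
  deltas=[
    {"claw": 1, "delta_pos": [0, 0, 0], "yaw": 0},
  ],
)

```text
clock: 26.42
eef_pos: [490.7, -189.8, 198.6]
tcp_rot: [3.14, 0.0, 1.396]
contact_force: [-0.0, 0.7, 7.1]
opening: 0.081
grasp_force: 29.8
```

apply_moves(
  deltas=[
    {"claw": 1, "delta_pos": [0, 0, -1], "yaw": 0},
    {"claw": 1, "delta_pos": [0, 0, -5], "yaw": 0},
    {"claw": 1, "delta_pos": [0, 0, -5], "yaw": 0},
    {"claw": 1, "delta_pos": [4, 0, -1], "yaw": 0},
    {"claw": 1, "delta_pos": [6, 0, 0], "yaw": 0},
    {"claw": 1, "delta_pos": [6, 0, 0], "yaw": 0},
    {"claw": 1, "delta_pos": [6, 0, 0], "yaw": 0},
    {"claw": 1, "delta_pos": [4.6, 0, 0], "yaw": 0},
  ],
)

```text
clock: 27.42
eef_pos: [536.4, 74.5, 318.4]
tcp_rot: [3.141, -0.0, 1.397]
contact_force: [-0.2, -0.6, 0.2]
opening: 0.084
grasp_force: 29.3
```

apply_moves(
  deltas=[
    {"claw": 1, "delta_pos": [1.5, 0, 1], "yaw": 0},
    {"claw": 1, "delta_pos": [0, 0, 1.2], "yaw": 0},
    {"claw": 1, "delta_pos": [0, 0, 0], "yaw": 0},
    {"claw": 1, "delta_pos": [0, 0, 0], "yaw": 0},
    {"claw": 1, "delta_pos": [0, 0, 0], "yaw": 0},
  ],
)

```text
clock: 28.05
eef_pos: [539.2, 86.2, 296.0]
tcp_rot: [3.141, -0.0, 1.394]
contact_force: [0.2, 0.2, -0.4]
opening: 0.084
grasp_force: 29.3
```

apply_moves(
  deltas=[
    {"claw": 1, "delta_pos": [0.08, 0.01, 1.2], "yaw": 0},
    {"claw": 1, "delta_pos": [0, 0, 0.8], "yaw": 0},
    {"claw": 1, "delta_pos": [0, 0, 0.4], "yaw": 0},
    {"claw": 1, "delta_pos": [0, 0, 0], "yaw": 0},
    {"claw": 1, "delta_pos": [0, 0, 0], "yaw": 0},
  ],
)

```text
clock: 28.68
eef_pos: [539.4, 87.9, 271.8]
tcp_rot: [3.141, -0.0, 1.396]
contact_force: [-0.2, 0.0, -0.3]
opening: 0.083
grasp_force: 29.3
```

apply_moves(
  deltas=[
    {"claw": 1, "delta_pos": [0, 0, 0.2], "yaw": 0},
    {"claw": 1, "delta_pos": [0, 0, 0], "yaw": 0},
  ],
)

```text
clock: 28.92
eef_pos: [539.3, 87.9, 269.7]
tcp_rot: [3.141, -0.0, 1.396]
contact_force: [-0.8, 0.2, -0.5]
opening: 0.085
grasp_force: 29.3
```

apply_moves(
  deltas=[
    {"claw": 1, "delta_pos": [0, 0, 0.15], "yaw": 0},
    {"claw": 1, "delta_pos": [0, 0, 0], "yaw": 0},
  ],
)

```text
clock: 29.18
eef_pos: [539.3, 87.9, 268.1]
tcp_rot: [-3.141, 0.0, 1.396]
contact_force: [0.9, -1.1, -0.7]
opening: 0.083
grasp_force: 29.3
```

apply_moves(
  deltas=[
    {"claw": 1, "delta_pos": [0, 0, 0.12], "yaw": 0},
    {"claw": 1, "delta_pos": [0, 0, 0], "yaw": 0},
  ],
)

```text
clock: 29.42
eef_pos: [539.4, 87.9, 267.0]
tcp_rot: [3.142, -0.0, 1.396]
contact_force: [-0.5, 0.2, -0.2]
opening: 0.085
grasp_force: 29.3
```

apply_moves(
  deltas=[
    {"claw": 0.7, "delta_pos": [0, 0, 0.05], "yaw": 0},
    {"claw": 0.5, "delta_pos": [0, 0, 0], "yaw": 0},
    {"claw": 0.3, "delta_pos": [0, 0, 0], "yaw": 0},
    {"claw": 0.3, "delta_pos": [0, 0, -1], "yaw": 0},
    {"claw": 0.3, "delta_pos": [0, 0, -4], "yaw": 0},
    {"claw": 0.3, "delta_pos": [0, 0, -4], "yaw": 0},
    {"claw": 0.3, "delta_pos": [0, 0, -2], "yaw": 0},
    {"claw": 0.3, "delta_pos": [0, 0, 0], "yaw": 0},
  ],
)

```text
clock: 30.42
eef_pos: [539.8, 87.9, 378.6]
tcp_rot: [3.138, -0.001, 1.396]
contact_force: [0.1, -0.7, -0.4]
opening: 0.351
grasp_force: 0.0
```

```bash
python3 ang2.py; python3 - <<'E'
from h import *
f=r.grab_frame('wrist')['img'][60:300,220:540]; g=r.grab_frame('scene')['img'][100:380,160:400]
cv2.imwrite('pics/w7.png',np.hstack([cv2.resize(f,(400,300)),cv2.resize(g,(400,467))[:300]]) )
E
```

```text
30.425 [539.8  87.9 378.6] [ 0.1 -0.7 -0.4] 0.3507223610680347
scene ends x range [-15.2   6.7  19.8] ztop 95.0 Lmax 124.3
scene theta -0.04 inl 261 / 468 xmid 1.1 z 85.6
wrist ends x range [-18.4   0.3  18.7] ztop 96.3 Lmax 124.5
wrist theta -0.04 inl 3095 / 3841 xmid -0.8 z 87.0
```

View pics/w7.png

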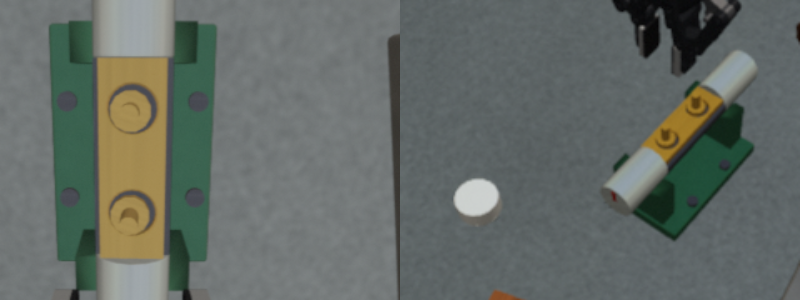

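Both studs stand upright in their pockets, at (132,108) and (131,213) in the crop. The flat is level (θ ≈ −0.04) and the gripper is clear, so I'm handing in.

```bash
python3 -c "
from rig import r
print(r.sign_off())"
```

```text
the job is handed in; nothing more can be done
None
```

The job is handed in at about 30 s. In the last pictures the bar lies in both Vs with its flat about 0.04 rad off level, and a brass stud stands head down in each pocket; I did not re-check the black stud or the jar, and the sign-off gave no verdict.

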